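# Unsnap the battery cover of the probe station

### The job

The round-based probe station on the grill shelf needs new batteries. Squeeze the two upright side tabs of its battery cover together, lift the cover out of the bay, and set it down gently in the square aluminium tray, lying flat on the tray's floor with the tabs still pointing up. Leave the same kind of cover on the oblong lamp box in place.

Things in the scene. Friction and masses are not known exactly. Their poses are not given: they have to be found in the camera images.
- cover_mid (a point): Grey cover seated in the station's bay: block 60 (x) by 66 (y) by 16 mm, top flush with the bay rim; from it two tabs, 24 mm wide (x), 5 thick, rise 36 mm, outer faces at y = +27 and -27 mm. Each springs inward up to 10 mm (3 to 6 N), leaving 34 mm over both. Squeeze both fully, hold, lift straight. 52 mm high, 0.1 kg. Point: its centre, half-way up, 10 mm over the rim when seated. z up.
- station: The right device: black, round disc base 150 mm across, 20 high, three small steel sockets on its -x edge, fast to the shelf. On it the bay, 82 (x) by 112 mm (y), rim 52 mm above the shelf. Under the rim it holds the cover's hooks till each tab is 6 mm in; 3 mm side play; cover clear after 20 mm of lift. Origin: centre of underside; seated cover is centred on it, same axes.
- tray: Empty square tray of bare aluminium sheet, 160 by 160 mm, 14 mm high, walls and floor 3 mm thick, fast to the shelf. Origin: centre of its underside; its sides lie along its x and y. The inner floor is 3 mm above the origin.
- lampcover_mid (a point): An identical cover on the wrong device, to be left in place: an oblong lamp box, black base 150 by 120 mm, fast to the shelf, with a short bent neck and small lamp head (top 92 mm above the shelf). Point: centre of that cover, half-way up; axes as for the other cover.
There are look-alikes about, which are no part of the job. What is shaped like the station but yellow is not meant.

How it is judged:
By the outcome, as a careful person would: the job done as asked, in the order asked, and still so for the second after the job is handed in, with the robot touching nothing.
It also fails if it takes over 40 s, if anything falls off the work surface, if the arm or the gripper's body presses on something with over 40 N, if the wrist force passes 120 N, or if a joint passes its speed limit or range.

### The arm

A 7-joint arm with a two-finger parallel gripper is mounted at the origin on the work surface. World frame = base frame: x ahead of the robot, y to its left, z up, the work surface at z = 0. Lengths are in m, angles in rad, forces in N, time in s.
With the tool pointing down it reaches from about 0.425 to 0.925 m from the base axis. Payload 6.8 kg.
Tool frame: the origin (TCP) lies on the front face of the gripper's body, between the roots of the fingers; the fingertips stand 73 mm ahead of it and the grasp point (between the pads) lies 54 mm ahead of it; z points along the fingers, y is the line along which they close (so a half turn about z gives the same grasp; the last joint's range is limited). The gripper opens to 85 mm and grips with 20 to 120 N. Pads are 22 mm wide; open, the fingers measure 114 mm over their backs; the gripper's body (76 mm by 85 mm) begins 54 mm behind the grasp point. The pads swing forward as they close: fully open they stand 13 mm farther back than shut.
Start: joints at [1.234, 0.477, 0.022, 1.555, -0.011, 1.109, -0.083], TCP at [0.153, -0.657, 0.304] pointing down, gripper open.
Joint ranges: [-2.96, 2.96], [-0.34, 2.1], [-1.41, 1.46], [0.24, 2.44], [-1.37, 4.51], [0.17, 1.92], [-2.96, 2.96]. Speed limits (rad/s): [2.39, 2.39, 3.14, 3.14, 3.14, 3.14, 3.14].

### API

Orientations are given as a unit quaternion [w, x, y, z].
In Python, from station import bot, optics gives the robot as it stands.
- The arm moves only by the tool drive_tool, never from a script. Its argument "deltas" is a list of rows, each an object with "gripper": the closure in counts, from 0 (fully open) to 255 (shut); "offset": the shift along the tool's x, y, z in units of 1000 mm (1.0 is 1000 mm), a list of three; "angular": the turn, a rotation vector about the tool's x, y, z in units of 45 degrees (1.0 is 45 degrees), a list of three. In form: [{"gripper": gripper, "offset": [dx, dy, dz], "angular": [rx, ry, rz]}, ...]. A call has 1 to 5 rows; each row is the pose to reach, as a shift and turn from the pose commanded when the call began, along the tool's axes at that moment; what a row does not reach only later rows make up. A row lasts 1/10 s, in which the tool goes at most 50 mm and 8.59 degrees, less where a joint would pass 70% of its speed; a pose out of reach is approached as far as the arm can. A call with a number of a shift or a turn outside -1 to 1 is refused whole. A call with a gripper value outside its range is refused whole. The fingers move at their own pace and stop on an object; "grip_force" is the grip in N (left out, the last holds). Time passes only in rows, so rows that repeat a pose let the fingers close. It gives the time, the measured TCP pose, the force, the opening and the grip force at its end, in the units of the state.
- bot.get_obs(): the state, without advancing time (a new reading comes with each control period).
- optics.read_camera(name): name is "scene" or "top"; returns the picture (420x560x3 uint8, blue, green, red); there is no depth.
- optics.camera_model(name): a dict with "fx", "fy", "cx", "cy" (pixels), "cam_to_world" (4x4, takes a point from camera to world coordinates). Camera axes: x right, y up, looking along -z (the intrinsics and any distortion apply to the point x, -y, -z); pixel columns grow to the right and rows downward; lengths in m; the calibration is good to about 2 mm. A picture is of the moment at which its call begins. camera_model takes no time and is no camera call.
- bot.hand_in(): hands the job in; it is judged then, once.
The state is a dict: "t": time; "q": joint angles; "joint_vel": joint speeds; "joint_torque": joint torques, N m; "eef_pos": TCP position; "tool_rot": TCP orientation; "contact_force": force on the tool from outside, world axes, zero at the start; "torque": the same for the moment, N m; "gripper_width": opening from 0.0 (shut) to 1.0 (fully open); "grasp_force": force on a finger pad.
Only numpy, scipy, OpenCV 4.12 (cv2) and the standard library are available. Lean on these libraries where they do the work, as an engineer would, in place of code of your own. Each camera call takes 0.05 s, during which the arm holds its last target. There are 200 camera calls.

## Working session

There is one attempt and no reset: what is moved stays moved. The work goes in short steps, Python scripts to look and compute and a tool call to move; the robot and the scene stay as the last step left them, time stands still between calls to the robot, and variables do not carry over. Pictures are saved under pics/ and viewed, at most 10 in all, crops included, and the job is handed in when it is done.

Besides the shell and the picture viewer there is one more tool, called after "Call:" as name([rows], argument=value, ...), one row to a line, values as JSON. drive_tool: Moves the arm, as the interface text tells. Its arguments: {"type":"object","properties":{"deltas":{"type":"array"},"grip_force":{"type":"number"}},"required":["deltas"]}

```bash
mkdir -p pics
python3 - <<'E'
from station import bot, optics
import cv2,json
for n in("scene","top"):
    cv2.imwrite(f"pics/{n}0.png",optics.read_camera(n)); m=optics.camera_model(n); print({k:(v.tolist() if hasattr(v,'tolist') else v) for k,v in m.items()})
print(bot.get_obs())
E
```

```text
{'fx': 435.7420189810092, 'fy': 435.7420189810092, 'cx': 278.068794808927, 'cy': 204.38024718403435, 'cam_to_world': [[-0.3961334365052703, -0.5037341101952982, 0.7676784787319988, 1.3896883652774774], [0.917997013568891, -0.2000066501148636, 0.3424599582264003, 0.5215404740651843], [-0.018967961438233035, 0.8403863909747596, 0.5416557304259745, 0.7525183041521667], [0.0, 0.0, 0.0, 1.0]]}
{'fx': 508.39112237959546, 'fy': 508.39112237959546, 'cx': 282.7302347307449, 'cy': 200.43562222498778, 'cam_to_world': [[-0.02838265541021096, 0.9857918946076258, -0.16555592830754542, 0.1834078600940564], [-0.9995681058283304, -0.029251998571061262, -0.002814674113014027, 0.061925014871340604], [-0.007617524704854152, 0.1654045377415823, 0.986196386229368, 1.386072732452495], [0.0, 0.0, 0.0, 1.0]]}
{'t': 0.1, 'q': array([ 1.23388029,  0.47773349,  0.02238371,  1.55635939, -0.01151442,
        1.1093332 , -0.08309939]), 'joint_vel': array([ 0.00041669, -0.00174563,  0.00044544, -0.00377298,  0.002472  ,
        0.00076898,  0.00062844]), 'joint_torque': array([ 3.27369176e-03, -5.97758102e+01,  1.61342606e+00, -2.81954670e+01,
        1.28585685e-02,  5.05365766e-03, -1.85946158e-05]), 'eef_pos': array([ 0.15298614, -0.65699685,  0.30301001]), 'tool_rot': array([-8.36823205e-04,  9.93463452e-01,  1.14147459e-01, -1.62041417e-04]), 'contact_force': array([-0.1481106 , -0.43089614,  0.50459841]), 'torque': array([-0.02227779,  0.02674003,  0.00084   ]), 'grasp_force': 0.0, 'gripper_width': 0.994914627840618}
```

View pics/scene0.png

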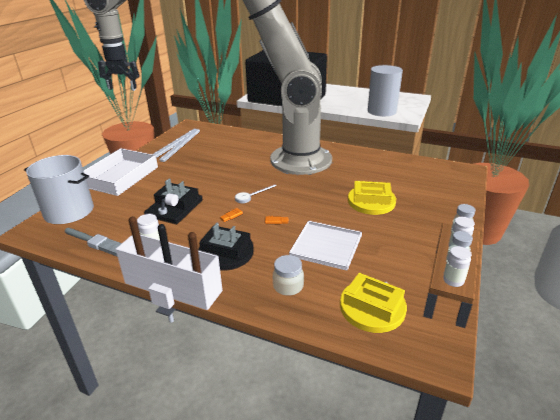

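View pics/top0.png

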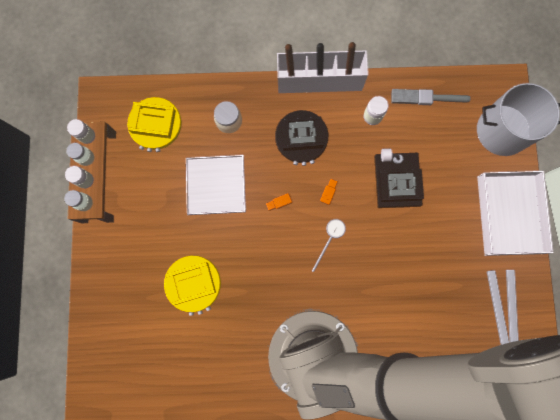

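The top view shows:
- **Station:** the black round base with sockets, at (302,134).
- **Lamp box:** the oblong black device at (400,180).
- **Yellow decoys:** at (154,122) and (191,284).
- **Tray:** the square, shallow one at (215,184) fits. The oblong, deeper one at (515,213) doesn't.

I'll confirm with one enlarged crop from each camera.

Run:
```python
import cv2
a=cv2.imread("pics/top0.png")[90:225,175:345]; cv2.imwrite("pics/c1.png",cv2.resize(a,None,fx=4.4,fy=4.4,interpolation=cv2.INTER_CUBIC))
a=cv2.imread("pics/scene0.png")[170:290,190:370]; cv2.imwrite("pics/c2.png",cv2.resize(a,None,fx=4.4,fy=4.4,interpolation=cv2.INTER_CUBIC))
```

```text
(no output)
```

View pics/c1.png

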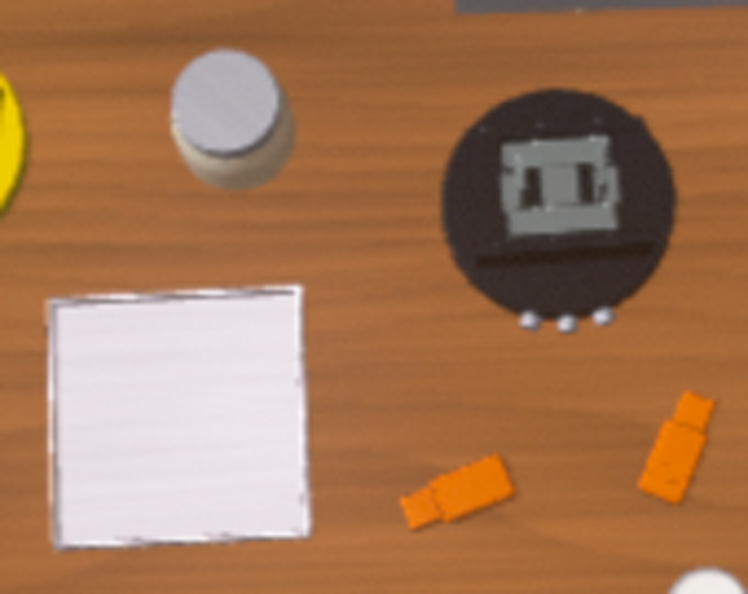

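View pics/c2.png

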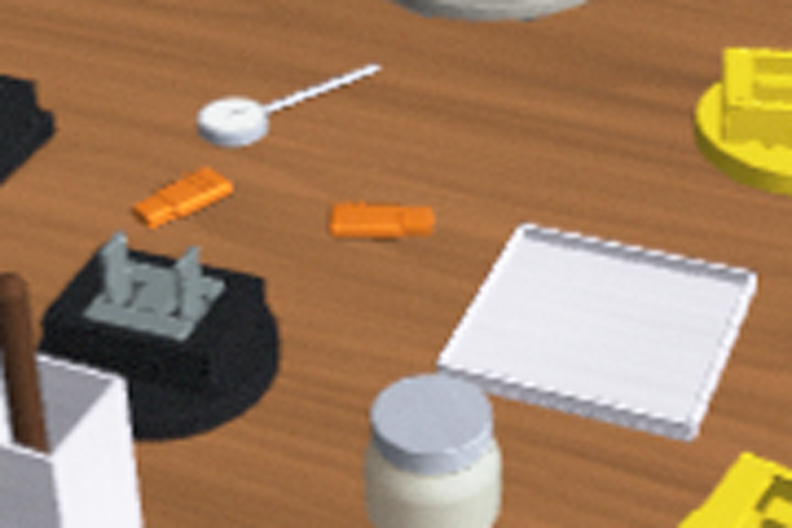

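The crop confirms the station: black, round, with three steel sockets on its -x edge at crop (530–602,320). Its grey cover block has corners at crop (501,143), (608,136), (618,230) and (511,238). The tray rim corners are at crop (48,299), (301,287), (310,535) and (56,548).

```bash
cat > h.py <<'E'
import numpy as np
from station import optics
def ray(cam,px,z):
    m=optics.camera_model(cam);T=np.array(m["cam_to_world"])
    d=T[:3,:3]@np.array([(px[0]-m["cx"])/m["fx"],-(px[1]-m["cy"])/m["fy"],-1]);o=T[:3,3]
    return o+d*(z-o[2])/d[2]
def crop(p,off,s=4.4): return [(p[0]+.5)/s-.5+off[0],(p[1]+.5)/s-.5+off[1]]
E
python3 - <<'E'
from h import *
from station import bot
from scipy.spatial.transform import Rotation as R
np.set_printoptions(precision=4,suppress=True)
def go(n,cam,off,pts,z):
    P=np.array([ray(cam,crop(p,off),z) for p in pts]); print(n,P[:,:2].tolist() if 0 else P[:,:2].round(4).tolist(),"mean",P.mean(0)); 
    if len(P)==4:
        # order TL,TR,BR,BL ; left=+y, up=+x
        y=(P[0]+P[3]-P[1]-P[2])/2; x=(P[0]+P[1]-P[2]-P[3])/2
        print("  size x,y",np.hypot(*x[:2]),np.hypot(*y[:2]),"yaw deg",np.degrees(np.arctan2(x[1],x[0])),np.degrees(np.arctan2(-y[0],y[1])))
T=(175,90);S=(190,170)
go("cover",'top',T,[(501,143),(608,136),(618,230),(511,238)],.052)
go("discLR",'top',T,[(441,204),(676,204)],.02)
go("tray",'top',T,[(48,299),(301,287),(310,535),(56,548)],.014)
go("trayS",'scene',S,[(440,362),(527,226)][:1]+[(440,362)][:0]+[(527,226),(757,276),(694,430)],.014)
go("coverS LR",'scene',S,[(84,315),(225,290)],.052)
go("tabtopsS",'scene',S,[(119,235),(190,249)],.088)
go("tabtopsT",'top',T,[(511,182),(610,178)],.088)
o=bot.get_obs();q=o['tool_rot'];r=R.from_quat(np.r_[q[1:],q[0]]);print(r.as_matrix())
E
```

```text
cover [[0.6237, 0.0439], [0.6262, -0.0226], [0.5657, -0.0265], [0.5626, 0.0396]] mean [0.5945 0.0086 0.052 ]
  size x,y 0.060925229674515496 0.06635700526390045 yaw deg 3.844952130842031 2.3953450048921456
discLR [[0.5953, 0.0826], [0.5907, -0.0659]] mean [0.593  0.0083 0.02  ]
tray [[0.5425, 0.3325], [0.5455, 0.1725], [0.387, 0.1694], [0.3835, 0.3271]] mean [0.4646 0.2504 0.014 ]
  size x,y 0.15881839617982146 0.15885929402080953 yaw deg 1.555140452708304 1.161920696925598
trayS [[0.5469, 0.1762], [0.3918, 0.1762], [0.3897, 0.3323], [0.5494, 0.3357]] mean [0.4695 0.2551 0.014 ]
  size x,y 0.1577764808471855 0.15739757636921334 yaw deg -90.07674285714835 -89.38721902076806
coverS LR [[0.629, -0.0204], [0.5752, 0.0467]] mean [0.6021 0.0131 0.052 ]
tabtopsS [[0.5918, -0.0139], [0.5887, 0.0329]] mean [0.5902 0.0095 0.088 ]
tabtopsT [[0.5872, 0.0391], [0.5879, -0.0206]] mean [0.5875 0.0093 0.088 ]
[[ 0.9739  0.2268 -0.0005]
 [ 0.2268 -0.9739  0.0016]
 [-0.0001 -0.0017 -1.    ]]
```

Call:
drive_tool([
  {"gripper":0,"offset":[0.033,-0.031,0],"angular":[0,0,0]},
  {"gripper":0,"offset":[0.066,-0.062,0],"angular":[0,0,0]},
  {"gripper":0,"offset":[0.099,-0.093,0],"angular":[0,0,0]},
  {"gripper":0,"offset":[0.132,-0.124,0],"angular":[0,0,0]},
  {"gripper":0,"offset":[0.165,-0.155,0],"angular":[0,0,0]},
], grip_force=20)

```text
t: 0.6
eef_pos: [0.2793, -0.4672, 0.3036]
tool_rot: [-0.0, 0.993, 0.114, -0.0]
contact_force: [1.3, -0.6, -0.6]
gripper_width: 1.002
grasp_force: 0.0
```

Call:
drive_tool([
  {"gripper":0,"offset":[0.033,-0.031,0],"angular":[0,0,0]},
  {"gripper":0,"offset":[0.066,-0.062,0],"angular":[0,0,0]},
  {"gripper":0,"offset":[0.099,-0.093,0],"angular":[0,0,0]},
  {"gripper":0,"offset":[0.132,-0.124,0],"angular":[0,0,0]},
  {"gripper":0,"offset":[0.165,-0.155,0],"angular":[0,0,0]},
])

```text
t: 1.1
eef_pos: [0.4047, -0.2789, 0.3038]
tool_rot: [0.0, 0.993, 0.114, -0.0]
contact_force: [0.3, -0.5, 0.6]
gripper_width: 1.0
grasp_force: 0.0
```

Call:
drive_tool([
  {"gripper":0,"offset":[0.033,-0.031,0],"angular":[0,0,0]},
  {"gripper":0,"offset":[0.066,-0.062,0],"angular":[0,0,0]},
  {"gripper":0,"offset":[0.099,-0.093,0],"angular":[0,0,0]},
  {"gripper":0,"offset":[0.132,-0.124,0],"angular":[0,0,0]},
  {"gripper":0,"offset":[0.165,-0.155,0],"angular":[0,0,0]},
])

```text
t: 1.6
eef_pos: [0.5303, -0.0907, 0.3037]
tool_rot: [0.0, 0.993, 0.114, -0.0]
contact_force: [0.7, -0.3, 0.1]
gripper_width: 0.999
grasp_force: 0.0
```

Call:
drive_tool([
  {"gripper":0,"offset":[0.03,-0.029,0],"angular":[0,0,0.075]},
  {"gripper":0,"offset":[0.06,-0.058,0],"angular":[0,0,0.15]},
  {"gripper":0,"offset":[0.086,-0.084,0.01],"angular":[0,0,0.222]},
  {"gripper":0,"offset":[0.086,-0.084,0.055],"angular":[0,0,0.222]},
  {"gripper":0,"offset":[0.086,-0.084,0.1],"angular":[0,0,0.222]},
])

```text
t: 2.1
eef_pos: [0.5954, 0.0109, 0.2034]
tool_rot: [-0.0, 1.0, 0.029, 0.001]
contact_force: [0.4, -0.1, 0.1]
gripper_width: 1.003
grasp_force: 0.0
```

Run:
```python
from station import bot, optics
import cv2,numpy as np
o=bot.get_obs();print(o['eef_pos'],o['tool_rot'],o['q'])
a=optics.read_camera("scene")[160:280,170:320];b=optics.read_camera("top")[70:190,240:390]
cv2.imwrite("pics/d.png",np.hstack([cv2.resize(x,(400,320),interpolation=cv2.INTER_CUBIC) for x in(a,b)]))
```

```text
[0.59544733 0.01092051 0.20336071] [-3.31189421e-04  9.99591710e-01  2.85372909e-02  1.38835779e-03] [ 0.12605614  0.47948653 -0.32491157  1.82502481  0.19430583  0.86525352
 -1.80457008]
```

View pics/d.png

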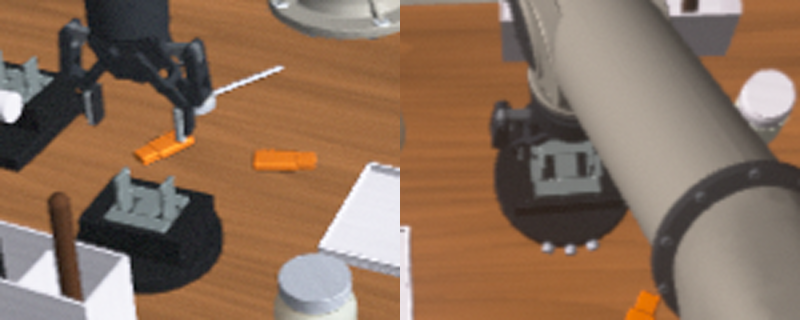

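The picture shows the open fingers above the cover. In the scene half, the tips are at (93,122) and (180,140), and the tab tops at (122,172) and (168,181). I'll use the known tip positions to check the camera bias.

Run:
```python
from h import *
s=400/150
for z,p in((.143,(93,122)),(.143,(180,140)),(.088,(122,172)),(.088,(168,181))): print(z,ray('scene',crop(p,(170,160),s),z).round(4))
def proj(P):
    m=optics.camera_model('scene');T=np.linalg.inv(np.array(m["cam_to_world"]));c=T@np.r_[P,1]
    return ((np.array([m["cx"]-m["fx"]*c[0]/c[2],m["cy"]+m["fy"]*c[1]/c[2]])-[170,160]+.5)*s-.5).round(1)
c,sn=np.cos(.057),np.sin(.057)
for d in(-.0425,.0425): print("tip expected",proj([.5954-sn*d,.0109+c*d,.143]))
for d in(-.0245,.0245): print("tab expected",proj([.595-sn*d,.0095+c*d,.088]))
```

```text
0.143 [ 0.6007 -0.0387  0.143 ]
0.143 [0.5972 0.0547 0.143 ]
0.088 [ 0.5977 -0.0142  0.088 ]
0.088 [0.5941 0.0355 0.088 ]
tip expected [101. 122.]
tip expected [180.8 137.4]
tab expected [122.  171.1]
tab expected [166.9 180.4]
```

Call:
drive_tool([
  {"gripper":0,"offset":[-0.001,0,0.03],"angular":[0,0,0]},
  {"gripper":0,"offset":[-0.001,0,0.055],"angular":[0,0,0]},
  {"gripper":0,"offset":[-0.001,0,0.073],"angular":[0,0,0]},
  {"gripper":70,"offset":[-0.001,0,0.073],"angular":[0,0,0]},
  {"gripper":70,"offset":[-0.001,0,0.073],"angular":[0,0,0]},
], grip_force=20)

```text
t: 2.7
eef_pos: [0.5944, 0.0088, 0.1326]
tool_rot: [0.0, 1.0, 0.027, 0.001]
contact_force: [0.5, 0.2, 0.8]
gripper_width: 0.726
grasp_force: 0.0
```

Call:
drive_tool([
  {"gripper":110,"offset":[0,0,0],"angular":[0,0,0]},
  {"gripper":150,"offset":[0,0,0],"angular":[0,0,0]},
  {"gripper":200,"offset":[0,0,0],"angular":[0,0,0]},
  {"gripper":255,"offset":[0,0,0],"angular":[0,0,0]},
  {"gripper":255,"offset":[0,0,0],"angular":[0,0,0]},
], grip_force=30)

```text
t: 3.2
eef_pos: [0.595, 0.009, 0.1338]
tool_rot: [0.0, 1.0, 0.027, 0.002]
contact_force: [-2.9, -0.1, 11.1]
gripper_width: 0.375
grasp_force: 29.5
```

Call:
drive_tool([
  {"gripper":255,"offset":[0,0,0],"angular":[0,0,0]},
  {"gripper":255,"offset":[0,0,-0.002],"angular":[0,0,0]},
  {"gripper":255,"offset":[0,0,-0.005],"angular":[0,0,0]},
  {"gripper":255,"offset":[0,0,-0.009],"angular":[0,0,0]},
  {"gripper":255,"offset":[0,0,-0.014],"angular":[0,0,0]},
], grip_force=30)

```text
t: 3.7
eef_pos: [0.5933, 0.0089, 0.1452]
tool_rot: [0.0, 1.0, 0.027, -0.0]
contact_force: [-0.4, -0.3, -1.6]
gripper_width: 0.368
grasp_force: 30.3
```

Call:
drive_tool([
  {"gripper":255,"offset":[0,0,-0.008],"angular":[0,0,0]},
  {"gripper":255,"offset":[0,0,-0.018],"angular":[0,0,0]},
  {"gripper":255,"offset":[0,0,-0.033],"angular":[0,0,0]},
  {"gripper":255,"offset":[0,0,-0.053],"angular":[0,0,0]},
  {"gripper":255,"offset":[0,0,-0.075],"angular":[0,0,0]},
])

```text
t: 4.2
eef_pos: [0.5933, 0.009, 0.2214]
tool_rot: [-0.0, 1.0, 0.027, -0.0]
contact_force: [0.0, 0.3, -1.2]
gripper_width: 0.37
grasp_force: 30.3
```

Run:
```python
from station import bot, optics
import cv2,numpy as np
o=bot.get_obs();print(o['eef_pos'],o['tool_rot'],o['contact_force'],o['gripper_width'],o['q'])
a=optics.read_camera("scene")[140:290,170:370]
cv2.imwrite("pics/e.png",cv2.resize(a,(800,600),interpolation=cv2.INTER_CUBIC))
```

```text
[0.59331502 0.00898546 0.22141784] [-1.86494350e-05  9.99628738e-01  2.72467115e-02 -5.42006372e-05] [ 0.04354823  0.3411261  -1.24609296] 0.3701548537614003 [ 0.13432729  0.45539947 -0.33068927  1.81500682  0.18310145  0.90113394
 -1.79548542]
```

View pics/e.png

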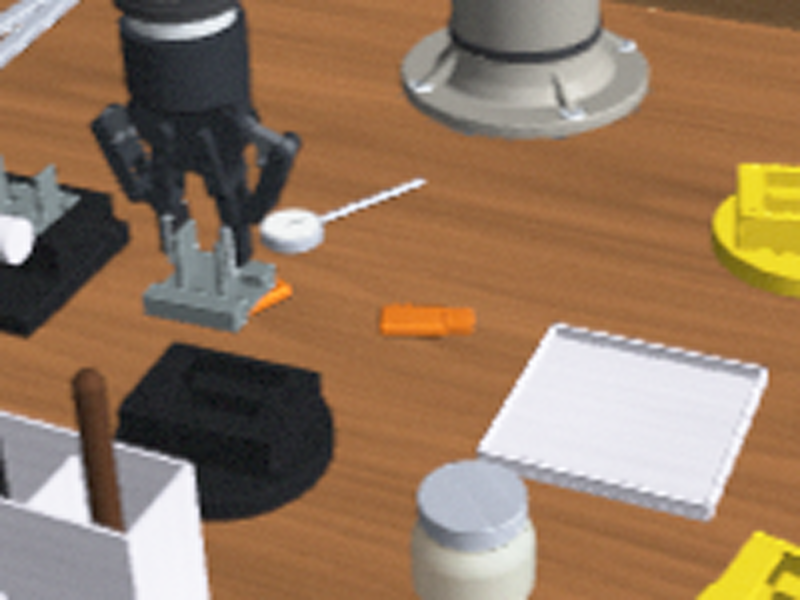

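The bay is empty and the cover hangs level in the fingers, at about (210,280) in the crop. The tray is clear at (625,420). Next I'll carry the cover over to it.

Call:
drive_tool([
  {"gripper":255,"offset":[-0.01,-0.02,0],"angular":[0,0,0]},
  {"gripper":255,"offset":[-0.025,-0.055,0],"angular":[0,0,0]},
  {"gripper":255,"offset":[-0.042,-0.093,0],"angular":[0,0,0]},
  {"gripper":255,"offset":[-0.059,-0.131,0],"angular":[0,0,0]},
  {"gripper":255,"offset":[-0.076,-0.169,0],"angular":[0,0,0]},
])

```text
t: 4.75
eef_pos: [0.5077, 0.1749, 0.2208]
tool_rot: [-0.0, 1.0, 0.027, 0.001]
contact_force: [0.8, 0.4, -0.6]
gripper_width: 0.37
grasp_force: 30.2
```

Call:
drive_tool([
  {"gripper":255,"offset":[-0.015,-0.034,0],"angular":[0,0,0]},
  {"gripper":255,"offset":[-0.028,-0.063,0.005],"angular":[0,0,0]},
  {"gripper":255,"offset":[-0.036,-0.081,0.03],"angular":[0,0,0]},
  {"gripper":255,"offset":[-0.036,-0.081,0.06],"angular":[0,0,0]},
  {"gripper":255,"offset":[-0.036,-0.081,0.08],"angular":[0,0,0]},
])

```text
t: 5.25
eef_pos: [0.4673, 0.2533, 0.1392]
tool_rot: [0.0, 1.0, 0.028, -0.0]
contact_force: [-0.5, -0.6, -0.9]
gripper_width: 0.373
grasp_force: 30.2
```

Run:
```python
from station import bot, optics
import cv2,numpy as np
o=bot.get_obs();print(o['eef_pos'],o['tool_rot'],o['contact_force'],o['gripper_width'],o['q'])
a=optics.read_camera("scene")[150:300,240:440]
cv2.imwrite("pics/f.png",cv2.resize(a,(800,600),interpolation=cv2.INTER_CUBIC))
```

```text
[0.46728642 0.25330961 0.13918896] [ 2.05047900e-06  9.99601164e-01  2.82401682e-02 -8.09853675e-05] [-0.45724187 -0.62649364 -0.93099387] 0.37278262514854515 [-0.30978986  0.49432538 -0.37998799  2.00854162  0.28044432  0.68860334
 -2.38104999]
```

View pics/f.png

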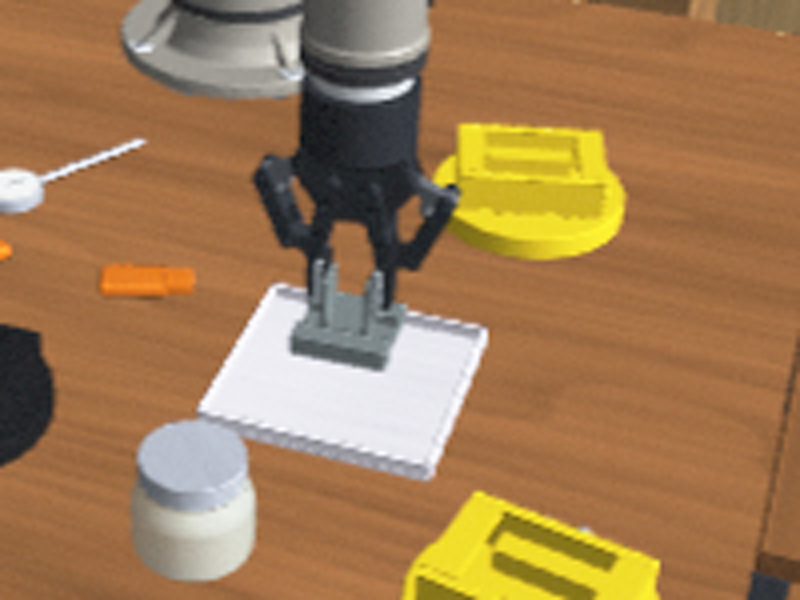

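The cover is level over the tray: block at (345,335) in the crop, tray interior around it. I'll lower it slowly and watch the force.

Call:
drive_tool([
  {"gripper":255,"offset":[0,0,0.012],"angular":[0,0,0]},
  {"gripper":255,"offset":[0,0,0.022],"angular":[0,0,0]},
  {"gripper":255,"offset":[0,0,0.028],"angular":[0,0,0]},
  {"gripper":255,"offset":[0,0,0.031],"angular":[0,0,0]},
  {"gripper":255,"offset":[0,0,0.033],"angular":[0,0,0]},
])

```text
t: 5.8
eef_pos: [0.4683, 0.2526, 0.107]
tool_rot: [-0.0, 1.0, 0.027, 0.0]
contact_force: [-0.2, -0.2, -1.5]
gripper_width: 0.371
grasp_force: 30.2
```

Call:
drive_tool([
  {"gripper":255,"offset":[0,0,0.001],"angular":[0,0,0]},
  {"gripper":255,"offset":[0,0,0.002],"angular":[0,0,0]},
  {"gripper":255,"offset":[0,0,0.002],"angular":[0,0,0]},
])

```text
t: 6.1
eef_pos: [0.4682, 0.2526, 0.1051]
tool_rot: [-0.0, 1.0, 0.027, 0.0]
contact_force: [0.3, 0.3, -1.2]
gripper_width: 0.373
grasp_force: 30.2
```

Call:
drive_tool([
  {"gripper":255,"offset":[0,0,0.001],"angular":[0,0,0]},
  {"gripper":255,"offset":[0,0,0.002],"angular":[0,0,0]},
  {"gripper":255,"offset":[0,0,0.002],"angular":[0,0,0]},
])

```text
t: 6.4
eef_pos: [0.468, 0.2525, 0.1028]
tool_rot: [0.0, 1.0, 0.027, -0.0]
contact_force: [-0.4, 0.3, -0.9]
gripper_width: 0.372
grasp_force: 30.2
```

Call:
drive_tool([
  {"gripper":255,"offset":[0,0,0.001],"angular":[0,0,0]},
  {"gripper":255,"offset":[0,0,0.001],"angular":[0,0,0]},
])

```text
t: 6.6
eef_pos: [0.468, 0.2525, 0.1018]
tool_rot: [0.0, 1.0, 0.027, -0.0]
contact_force: [-0.1, 0.0, -1.5]
gripper_width: 0.37
grasp_force: 30.2
```

Call:
drive_tool([
  {"gripper":255,"offset":[0,0,0.001],"angular":[0,0,0]},
  {"gripper":255,"offset":[0,0,0.001],"angular":[0,0,0]},
])

```text
t: 6.8
eef_pos: [0.4681, 0.2526, 0.101]
tool_rot: [0.0, 1.0, 0.027, 0.0]
contact_force: [0.4, -0.8, 1.2]
gripper_width: 0.369
grasp_force: 30.7
```

Call:
drive_tool([
  {"gripper":255,"offset":[0,0,0.0005],"angular":[0,0,0]},
  {"gripper":255,"offset":[0,0,0.0005],"angular":[0,0,0]},
])

```text
t: 7.0
eef_pos: [0.468, 0.2526, 0.1009]
tool_rot: [0.0, 1.0, 0.027, 0.0]
contact_force: [-1.7, -1.3, 6.4]
gripper_width: 0.371
grasp_force: 32.1
```

The cover has touched down. I'll open gradually, then retreat.

Call:
drive_tool([
  {"gripper":150,"offset":[0,0,0],"angular":[0,0,0]},
  {"gripper":120,"offset":[0,0,0],"angular":[0,0,0]},
  {"gripper":80,"offset":[0,0,0],"angular":[0,0,0]},
  {"gripper":40,"offset":[0,0,0],"angular":[0,0,0]},
  {"gripper":20,"offset":[0,0,0],"angular":[0,0,0]},
], grip_force=20)

```text
t: 7.5
eef_pos: [0.4681, 0.2526, 0.1004]
tool_rot: [-0.0, 1.0, 0.027, 0.0]
contact_force: [0.3, 0.5, 0.1]
gripper_width: 0.923
grasp_force: 0.0
```

Call:
drive_tool([
  {"gripper":20,"offset":[0,0,0],"angular":[0,0,0]},
  {"gripper":20,"offset":[0,0,-0.01],"angular":[0,0,0]},
  {"gripper":20,"offset":[0,0,-0.035],"angular":[0,0,0]},
  {"gripper":20,"offset":[0,0,-0.07],"angular":[0,0,0]},
  {"gripper":20,"offset":[0,0,-0.11],"angular":[0,0,0]},
])

```text
t: 8.0
eef_pos: [0.4674, 0.2522, 0.2115]
tool_rot: [0.0, 1.0, 0.027, -0.001]
contact_force: [0.9, 0.4, 0.4]
gripper_width: 0.925
grasp_force: 0.0
```

Call:
drive_tool([
  {"gripper":20,"offset":[0,0,-0.03],"angular":[0,0,0]},
  {"gripper":20,"offset":[0,0,-0.05],"angular":[0,0,0]},
  {"gripper":20,"offset":[0,0,-0.05],"angular":[0,0,0]},
])

```text
t: 8.3
eef_pos: [0.4693, 0.2535, 0.2643]
tool_rot: [-0.001, 1.0, 0.027, 0.003]
contact_force: [-0.7, -0.6, -0.9]
gripper_width: 0.922
grasp_force: 0.0
```

Run:
```python
from station import bot, optics
import cv2,numpy as np
o=bot.get_obs();print(o['eef_pos'],o['contact_force'],o['gripper_width'],abs(o['joint_vel']).max())
a=optics.read_camera("scene")[130:280,140:390]
cv2.imwrite("pics/g.png",cv2.resize(a,(800,480),interpolation=cv2.INTER_CUBIC))
```

```text
[0.46925452 0.25351518 0.2642565 ] [-0.71483989 -0.61484062 -0.9174219 ] 0.9223587793894029 0.05049388406206943
```

View pics/g.png

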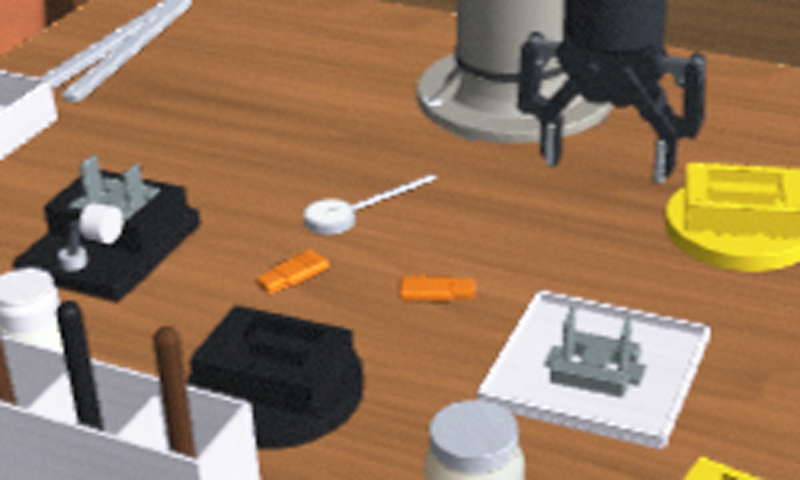

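The cover lies flat in the tray with its tabs up, at (597,360) in the crop. The bay at (275,345) is empty, the lamp cover at (115,190) is still in place, and the gripper is clear of everything.

```bash
python3 -c "
from station import bot
print(bot.hand_in())"
```

```text
the job is handed in; nothing more can be done
None
```

The station's battery cover now lies flat in the square tray with its tabs up, the lamp box cover was left in place, and the job was handed in after about 8.4 s of robot time.

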